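# Shut the bench gas valve under its sliding cover

### The arm

A 6-joint arm with a two-finger parallel gripper is mounted at the origin on the work surface; the furniture and walls round the work are solid. World frame = base frame: x ahead of the robot, y to its left, z up, the work surface at z = 0. Lengths are in m, angles in rad, forces in N, time in s.
With the tool pointing down it reaches from about 0.35 to 0.975 m from the base axis. Payload 4.9 kg.
Tool frame: the origin (TCP) lies at the very end of the fingers, on their centre line; the grasp point (between the pads) lies 19 mm behind it; z points along the fingers, y is the line along which they close (so a half turn about z gives the same grasp; the last joint's range is limited). The gripper opens to 85 mm and grips with 20 to 120 N. Pads are 22 mm wide; open, the fingers measure 114 mm over their backs; the gripper's body (76 mm by 85 mm) begins 54 mm behind the grasp point. The pads swing forward as they close: fully open they stand 13 mm farther back than shut.
Start: joints at [-1.394, 0.053, 1.613, -0, 1.476, -0.119], TCP at [0.182, -0.598, 0.231] pointing down, gripper open.
Joint ranges: [-3.01, 3.01], [-1.01, 2.22], [0.06, 2.58], [-1.02, 4.17], [0.09, 2.62], [-3.14, 3.14]. Speed limits (rad/s): [2.57, 2.57, 3.14, 3.14, 3.14, 3.14].

### API

Orientations are given as a rotation vector (axis times angle).
In Python, from station import ctrl gives the robot as it stands.
- The arm moves only by the tool jog_arm, never from a script. Its argument "plan" is a list of rows, each a list of 7 numbers: the shift along the tool's x, y, z in units of 0.02 m (1.0 is 0.02 m), then the turn, a rotation vector about the tool's x, y, z in units of 45 degrees (1.0 is 45 degrees), then the opening, from -1 (shut) to 1 (fully open). A call has 1 to 8 rows; each row shifts and turns the commanded pose from where the row before left it, along the tool's axes as they then stand; what a row does not reach is not made up. A row lasts 1/10 s, in which the tool goes at most 50 mm and 8.59 degrees, less where a joint would pass 70% of its speed; a pose out of reach is approached as far as the arm can. A call with a number of a shift or a turn outside -1 to 1 is refused whole. A call with a gripper value outside its range is refused whole. The fingers move at their own pace and stop on an object; "grip_force" is the grip in N (left out, the last holds). Time passes only in rows, so rows that do not move let the fingers close. It gives the time, the measured TCP pose, the force, the opening and the grip force at its end, in the units of the state.
- ctrl.get_obs(): the state, without advancing time (a new reading comes with each control period).
- ctrl.get_image(name): name is "scene" or "top" or "wrist"; returns (picture, depth): 480x640x3 uint8, red, green, blue; 480x640 float32, m along the optical axis (not along the pixel's ray), 0 where there is no reading.
- ctrl.camera_info(name): a dict with "camera_matrix" (3x3 intrinsics, pixels), "rvec" (rotation vector, rad) and "tvec" (3), from world to camera coordinates, as OpenCV has them; the wrist camera has in their place "T_tool_cam" (4x4, takes a point from camera to tool coordinates, whose origin is the TCP and whose axes are the flange's). Camera axes: x right, y down, z forward; pixel columns grow to the right and rows downward; lengths in m; the calibration is good to about 2 mm. A picture is of the moment at which its call begins: read the wrist's pose just before it. camera_info takes no time and is no camera call.
- ctrl.finish_job(): hands the job in; it is judged then, once.
The state is a dict: "t": time; "q": joint angles; "dq": joint speeds; "effort": joint torques, N m; "tool_pos": TCP position; "tool_rot": TCP orientation; "contact_force": force on the tool from outside, world axes, zero at the start; "wrist_torque": the same for the moment, N m; "opening": finger opening in m; "grip_force": force on a finger pad.
Only numpy, scipy, OpenCV 4.12 (cv2) and the standard library are available. Lean on these libraries where they do the work, as an engineer would, in place of code of your own. Each camera call takes 0.05 s, during which the arm holds its last target. There are 200 camera calls.

### The job

End of shift: shut off the shielding gas at the grey valve box on the welding bench. With the fingertips, push the box's cover right along to the robot's right to bare the two valve levers, push the red-gripped lever round its quarter turn as far as it goes, so that it stands square across its pipe, then push the cover fully home again to keep spatter out. Push only: do not pinch the cover's pull or the red lever, leave the blue-gripped lever (compressed air) open as you found it, and leave everything else on the bench where it stands.

Things in the scene. Friction and masses are not known exactly. Their poses are not given: they have to be found in the camera images.
- valve_box: grey steel valve box fixed to the bench, 235 (x) x 256 (y) x 80 mm high, rails along both long edges up to z 91. Origin under its centre on the bench; x away from the robot, y to its left (turned 0.16 to 0.47 rad clockwise). Its +y half is an open well, inside y 2 to 124, floor z 4, clear mouth x -106 to 106 mm; the -y half is closed at z 80. A gauge stands 22 mm out of its front
- cover (a joint): aluminium cover plate 226 x 125 x 3 mm that runs captive in the rails along the box's y, top at z 84 mm. 0 m = fully home over the well (plate centre at box y = 64 mm); grows as it slides to the box's -y, over the closed half; stop at 0.120 m. It starts within 18 mm of home. Stiff: needs about 3 to 5 N and stays where it is left
- pull (a point): centre of the cover's pull: a black upright bar 110 mm long along the box's x, 14 mm thick along y, from z 84 to 103 mm, near the cover's left edge, 35 mm to box +y of the plate's centre (pushed on its left face to open, on its right face to close). Moves with the cover: box y = 99 mm minus the joint value. Its frame is parallel to the box's
- valve_red: brass quarter-turn ball valve with the red-gripped lever, fixed in the well. Origin on the well floor on the lever's pivot axis; axes parallel to the box's, pipe along y. The two valves' pivots are at box (-52, 28) and (36, 28) mm; which valve is in which place varies
- red_lever (a joint): angle of the red lever. 0 rad = open, lever along the pipe, pointing to the box's +y; grows clockwise seen from above; 1.571 rad (its stop) = shut, lever square across the pipe, pointing to the box's +x. Starts at 0 to 0.18. Stiff: about 5 to 7 N at the grip; stays where it is left
- red_grip (a point): middle of the red plastic grip of the lever: 44 mm long, 16 mm wide, from z 56 to 68 mm above the bench (12 to 24 mm below the box's edge). 46 mm from the pivot axis, the lever's tip 68 mm from it. Its y axis points along the lever from pivot to tip; it is pushed on its -x side. Free space on that side is 44 mm or more while the lever is open
- blue_lever (a joint): angle of the blue-gripped lever of the other valve, same size and sense; starts at 0 to 0.12 (open) and is to stay as found
- blue_grip (a point): middle of the blue grip, like red_grip
- tip_jar: open red tin pot, 60 mm wide and high, origin at the middle of its underside; bystander
- anti_spatter: upright blue spray can, 66 mm wide, 202 mm high, origin at the middle of its underside; bystander
- marker: red marker pen lying on the bench, 138 mm long, 14 mm thick; bystander
- bolt_long: steel bolt standing on its head behind the box, 60 mm high; bystander
- pliers: locking pliers lying along the right edge of the bench, 193 x 49 x 15 mm; bystander
- parts_tin: red tin box, 74 x 116 x 34 mm, left of the work; bystander
- mast (a point): a point on the axis of the nearer mast of the yellow stacker that stands fixed beyond the bench's right far corner, 0.3 m above the bench: a steel upright about 90 x 120 mm across, from the floor to 1 m above the bench, with a handrail loop 100 mm further to the right. Keep the arm clear of it

How it is judged:
On the way, in this order (a step that is already met when the one before it is completed fails the run):
1. the cover is pushed clear of the well (at least 105 mm) (value of joint cover above 0.105 m), for 0.2 s.
2. with the cover open, the red lever is pushed shut (within 0.1 rad of its stop) (value of joint red_lever above 1.47 rad and value of joint cover above 0.095 m), for 0.2 s.
At the end, for the whole second after the job is handed in: The red lever stands shut, within 0.1 rad of its stop; the cover is home, less than 5 mm from closed, and at rest; the blue lever's grip is within 8 mm of where it was; every bystander is within 25 mm of where it was (value of joint red_lever above 1.47 rad and value of joint cover below 0.005 m and distance of blue_grip from where it was at the start of the episode below 0.008 m and velocity of joint cover below 0.01 m/s and distance of each of tip_jar, anti_spatter, marker, bolt_long, pliers, parts_tin from where it was at the start of the episode below 0.025 m); the robot touches nothing.
It fails at once if the cover's pull is pinched (both its sides pressed by the fingers at once) (contact force between the fingers and pull_left_face above 1.5 N and contact force between the fingers and pull_right_face above 1.5 N).
It fails at once if the red lever is pinched (both its sides pressed by the fingers at once) (contact force between the fingers and red_grip_back above 1.5 N and contact force between the fingers and red_grip_lead above 1.5 N).
It fails at once if the blue lever is moved (its grip by 15 mm or more) (distance of blue_grip from where it was at the start of the episode above 0.015 m).
It fails at once if something else on the bench is knocked, carried or lifted (moved 40 mm or more) (distance of any of tip_jar, anti_spatter, marker, bolt_long, pliers, parts_tin from where it was at the start of the episode above 0.04 m).
It also fails if it takes over 59 s, if anything falls off the work surface, if the arm or the gripper's body presses on something with over 40 N, if the wrist force passes 120 N, or if a joint passes its speed limit or range.

## Working session

There is one attempt and no reset: what is moved stays moved. The work goes in short steps, Python scripts to look and compute and a tool call to move; the robot and the scene stay as the last step left them, time stands still between calls to the robot, and variables do not carry over. Pictures are saved under pics/ and viewed, at most 10 in all, crops included, and the job is handed in when it is done.

Besides the shell and the picture viewer there is one more tool, called as name(argument=value, ...) on one line, values as JSON. jog_arm: Moves the arm, as the interface text tells. Shifts and turns lie within -1 to 1; 1 stands for 0.02 m of shift or 45 degrees of turn. Its arguments: {"type":"object","properties":{"plan":{"type":"array"},"grip_force":{"type":"number"}},"required":["plan"]}

```bash
mkdir -p pics
cat > h.py <<'E'
import numpy as np,cv2
from station import ctrl
def cam(n):
    c=ctrl.camera_info(n)
    K=np.array(c["camera_matrix"])
    if "rvec" in c:
        R=cv2.Rodrigues(np.array(c["rvec"],float))[0];t=np.array(c["tvec"],float).ravel()
        return K,R.T,-R.T@t
    o=ctrl.get_obs();T=np.array(c["T_tool_cam"]);Rt=cv2.Rodrigues(np.array(o["tool_rot"],float))[0]
    return K,Rt@T[:3,:3],Rt@T[:3,3]+np.array(o["tool_pos"])
def ray(C,uv,z):
    K,R,o=C
    uv=np.atleast_2d(uv).astype(float)
    d=(R@np.linalg.inv(K)@np.c_[uv,np.ones(len(uv))].T).T
    return o+d*((z-o[2])/d[:,2])[:,None]
def cloud(C,D):
    K,R,o=C;v,u=np.mgrid[:480,:640]
    p=np.stack([(u-K[0,2])/K[0,0]*D,(v-K[1,2])/K[1,1]*D,D],-1)
    return p@R.T+o
E
python3 - <<'E'
from h import *
for n in("top","scene"):
    C=cam(n);im,D=ctrl.get_image(n)
    cv2.imwrite(f"pics/{n}0.png",im[...,::-1]);np.savez(f"{n}0.npz",im=im,D=D)
    print(n,C[2],C[1][:,2],C[0][0,0])
o=ctrl.get_obs();print({k:np.round(o[k],3) for k in("t","tool_pos","tool_rot","opening")})
E
```

```text
top [ 0.29046819 -0.01446671  1.42752126] [ 0.19746602 -0.02399151 -0.98001611] 573.1794291288915
scene [-0.0497547   0.52250139  1.14114435] [ 0.46085876 -0.4308576  -0.77586786] 473.49444910552256
{'t': np.float64(0.1), 'tool_pos': array([ 0.182, -0.597,  0.23 ]), 'tool_rot': array([-3.105, -0.463,  0.   ]), 'opening': np.float64(0.085)}
```

View pics/top0.png

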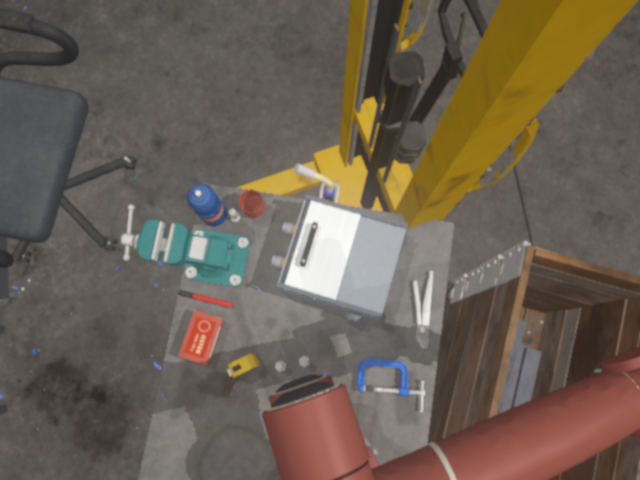

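View pics/scene0.png

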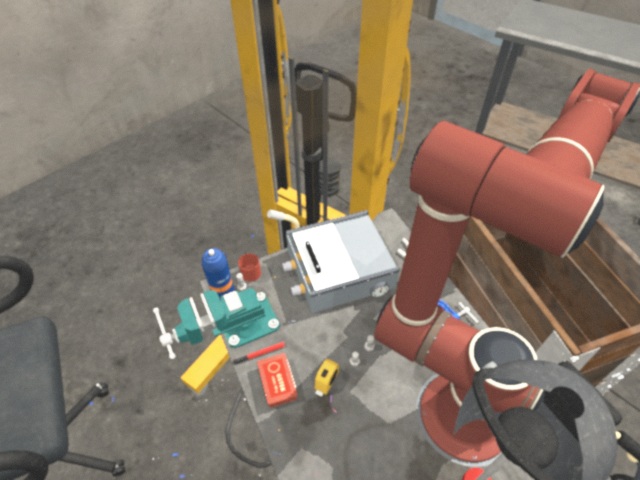

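The top view shows the white cover at about (320,245), with the black pull running from (313,223) to (304,265). The box's closed half is to the right (~(375,260)), the pot and can are at (252,204) and (207,203), and the mast is at (440,215). I'll measure these next.

```bash
cat > m.py <<'E'
from h import *
import sys
def rect(mask,C,z):
    cs,_=cv2.findContours(mask.astype(np.uint8),cv2.RETR_EXTERNAL,cv2.CHAIN_APPROX_NONE)
    c=max(cs,key=cv2.contourArea)[:,0]
    P=ray(C,c,z)[:,:2]*1000
    r=cv2.minAreaRect(P.astype(np.float32));return r,cv2.boxPoints(r).round(1)
for n,roi in(("top",(190,330,270,420)),("scene",(205,320,285,400))):
    C=cam(n);f=np.load(n+"0.npz");im=f["im"].astype(int);D=f["D"]
    M=np.zeros(im.shape[:2],bool);M[roi[0]:roi[1],roi[2]:roi[3]]=1
    W=cloud(C,D)
    white=(im.min(2)>200)&M
    print(n,"cover",rect(white,C,.084))
    cs=cv2.morphologyEx(white.astype(np.uint8),cv2.MORPH_CLOSE,np.ones((15,15)))>0
    blk=(im.max(2)<80)&cs
    print("pull",rect(blk,C,.100))
    box=(W[...,2]>.06)&(W[...,2]<.11)&M&(D>0)
    box=cv2.morphologyEx(box.astype(np.uint8),cv2.MORPH_OPEN,np.ones((9,9)))
    print("box by depth",rect(box,C,.089))
    print("z of cover",np.median(W[white][:,2]))
    big=cv2.resize(f["im"][roi[0]:roi[1],roi[2]:roi[3],::-1],None,fx=4,fy=4,interpolation=cv2.INTER_CUBIC)
    cv2.imwrite(f"pics/{n}crop.png",big)
E
python3 m.py
```

```text
top cover (((530.6234130859375, -51.362518310546875), (126.56742858886719, 212.39743041992188), 64.67437744140625), array([[ 407.6,  -63.1],
       [ 599.5, -154. ],
       [ 653.7,  -39.6],
       [ 461.7,   51.3]], dtype=float32))Traceback (most recent call last):
  File "m.py", line 16, in <module>
    print("pull",rect(blk,C,.100))
                 ~~~~^^^^^^^^^^^^
  File "m.py", line 5, in rect
    c=max(cs,key=cv2.contourArea)[:,0]
      ~~~^^^^^^^^^^^^^^^^^^^^^^^^
ValueError: max() iterable argument is empty
```

```bash
python3 - <<'E'
s=open('m.py').read()
s=s.replace("    cs=cv2.morphologyEx(white.astype(np.uint8),cv2.MORPH_CLOSE,np.ones((15,15)))>0\n","    hl=cv2.convexHull(np.argwhere(cv2.morphologyEx(white.astype(np.uint8),cv2.MORPH_OPEN,np.ones((5,5)))>0)[:,::-1].astype(np.int32));hm=np.zeros(M.shape,np.uint8);cv2.fillConvexPoly(hm,hl,1);cs=cv2.erode(hm,np.ones((5,5)))>0\n").replace("im.max(2)<80","im.max(2)<110")
open('m.py','w').write(s)
E
python3 m.py
```

```text
top cover (((530.6234130859375, -51.362518310546875), (126.56742858886719, 212.39743041992188), 64.67437744140625), array([[ 407.6,  -63.1],
       [ 599.5, -154. ],
       [ 653.7,  -39.6],
       [ 461.7,   51.3]], dtype=float32))
pull (((546.0853271484375, -18.88140869140625), (8.138374328613281, 72.00459289550781), 65.0270767211914), array([[511.7,  -7.4],
       [577. , -37.8],
       [580.4, -30.4],
       [515.2,   0. ]], dtype=float32))
box by depth (((505.9809265136719, -101.36991882324219), (237.070556640625, 237.53030395507812), 64.67656707763672), array([[ 347.9, -157.7],
       [ 562.6, -259.3],
       [ 664. ,  -45. ],
       [ 449.3,   56.6]], dtype=float32))
z of cover 0.08246145857809384
scene cover (((513.656494140625, -102.70928955078125), (240.711181640625, 217.59100341796875), 64.78089904785156), array([[ 363.9, -165.2],
       [ 560.8, -257.9],
       [ 663.4,  -40.2],
       [ 466.5,   52.5]], dtype=float32))
pull (((541.6770629882812, -13.580533981323242), (10.036825180053711, 96.9298324584961), 64.4705810546875), array([[495.8,   2.8],
       [583.2, -39. ],
       [587.6, -29.9],
       [500.1,  11.8]], dtype=float32))
box by depth (((502.64300537109375, -95.03427124023438), (243.1822967529297, 259.1016540527344), 63.390342712402344), array([[ 332.4, -145.7],
       [ 564. , -261.8],
       [ 672.9,  -44.3],
       [ 441.3,   71.7]], dtype=float32))
z of cover 0.08377312879625687
```

View pics/topcrop.png

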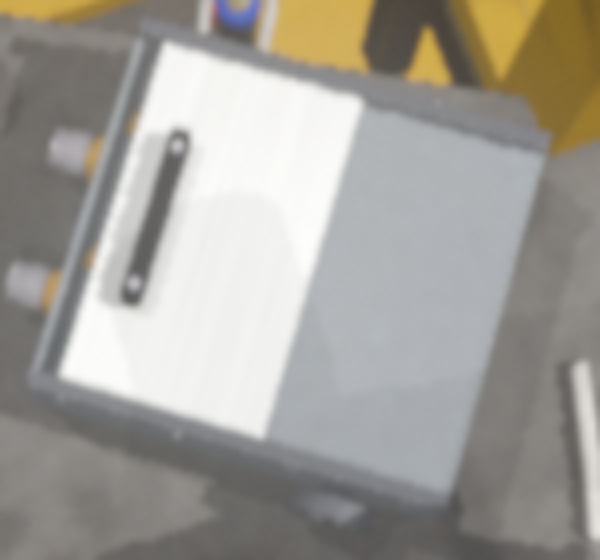

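Run:
```python
from h import *
C=cam("top")
f=lambda P,z:ray(C,np.array(P)/4.+[270,190]-.375,z)[:,:2]*1000
b=f([(145,25),(550,135),(447,508),(32,383)],.091)
c=f([(162,42),(362,97),(265,438),(60,378)],.084)
p=f([(181,130),(132,306)],.103);s=f([(181,147),(134,284)],.103)
for n,q in(("box",b),("cover",c)):
    print(n,q.round(0).tolist(),q.mean(0).round(1),"lens",[np.linalg.norm(q[i]-q[(i+1)%4]).round(0) for i in range(4)])
    for i,j in((3,0),(2,1)): print(" xaxis ang",np.arctan2(*(q[j]-q[i])[::-1]).round(3))
    for i,j in((1,0),(2,3)): print(" yaxis ang",(np.arctan2(*(q[j]-q[i])[::-1])-np.pi/2).round(3))
print("pull",p,p.mean(0),np.arctan2(*(p[0]-p[1])[::-1]),np.linalg.norm(p[0]-p[1]),s.mean(0))
```

```text
box [[664.0, -29.0], [561.0, -259.0], [352.0, -161.0], [459.0, 67.0]] [509.  -95.6] lens [np.float64(252.0), np.float64(231.0), np.float64(252.0), np.float64(226.0)]
 xaxis ang -0.44
 xaxis ang -0.439
 yaxis ang -0.423
 yaxis ang -0.441
cover [[654.0, -38.0], [602.0, -152.0], [408.0, -63.0], [461.0, 51.0]] [531.1 -50.8] lens [np.float64(125.0), np.float64(214.0), np.float64(125.0), np.float64(213.0)]
 xaxis ang -0.431
 xaxis ang -0.431
 yaxis ang -0.426
 yaxis ang -0.433
pull [[593.73087425 -41.22888039]
 [493.78756792   2.42896988]] [543.75922108 -19.39995526] -0.41184471421356106 109.06269926482194 [544.99812978 -20.14601815]
```

The box is centred at about (509, -96) mm with yaw -0.432, and the cover joint reads about 14 mm. I'll shut the fingers, align the tool with the box, then travel.

jog_arm(plan=[[0, 0, 0, 0, 0, 0.186, -1], [0, 0, 0, 0, 0, 0.186, -1], [0, 0, 0, 0, 0, 0.186, -1], [0, 0, 0, 0, 0, 0.186, -1], [0, 0, 0, 0, 0, 0.184, -1], [0.2, -1, 0, 0, 0, 0, -1], [0.2, -1, 0, 0, 0, 0, -1], [0.2, -1, 0, 0, 0, 0, -1]])

```text
t: 0.9
tool_pos: [0.2194, -0.5465, 0.231]
tool_rot: [-3.068, 0.672, 0.0]
contact_force: [-0.3, -1.0, 0.5]
opening: -0.0001
grip_force: 0.0
```

jog_arm(plan=[[0.2, -1, 0, 0, 0, 0, -1], [0.2, -1, 0, 0, 0, 0, -1], [0.2, -1, 0, 0, 0, 0, -1], [0.2, -1, 0, 0, 0, 0, -1], [0.2, -1, 0, 0, 0, 0, -1], [0.2, -1, 0, 0, 0, 0, -1], [0.2, -1, 0, 0, 0, 0, -1], [0.2, -1, 0, 0, 0, 0, -1]])

```text
t: 1.7
tool_pos: [0.3154, -0.415, 0.2314]
tool_rot: [3.068, -0.674, 0.0]
contact_force: [0.3, -0.6, -0.3]
opening: -0.0002
grip_force: 0.0
```

```bash
cat >> h.py <<'E'
O=np.array([.509,-.0956]);YAW=-.432
def box(p):
    c,s=np.cos(YAW),np.sin(YAW);d=np.array(p)[...,:2]-O
    return np.stack([d[...,0]*c+d[...,1]*s,-d[...,0]*s+d[...,1]*c],-1)*1000
def st():
    o=ctrl.get_obs();R=cv2.Rodrigues(np.array(o["tool_rot"],float))[0]
    print("t",round(float(o["t"]),2),"box",box(o["tool_pos"]).round(1),"z",round(o["tool_pos"][2]*1000,1),"yaw",np.arctan2(R[1,0],R[0,0]).round(3),"tilt",R[:2,2].round(3),"F",np.round(o["contact_force"],1),"op",round(float(o["opening"]),4))
E
python3 -c "
from h import *
st()"
```

```text
t 1.7 box [ -42.1 -371.1] z 231.4 yaw -0.432 tilt [ 0. -0.] F [ 0.3 -0.6 -0.3] op -0.0002
```

jog_arm(plan=[[0.1, -1, 0, 0, 0, 0, -1], [0.1, -1, 0, 0, 0, 0, -1], [0.1, -1, 0, 0, 0, 0, -1], [0.1, -1, 0, 0, 0, 0, -1], [0.1, -1, 0, 0, 0, 0, -1], [0.1, -1, 0, 0, 0, 0, -1], [0.1, -1, 0, 0, 0, 0, -1], [0.1, -1, 0, 0, 0, 0, -1]])

```text
t: 2.5
tool_pos: [0.3966, -0.2764, 0.2314]
tool_rot: [3.068, -0.674, 0.001]
contact_force: [1.4, 0.5, 0.5]
opening: 0.0003
grip_force: 0.0
```

jog_arm(plan=[[0.1, -1, 0, 0, 0, 0, -1], [0.1, -1, 0, 0, 0, 0, -1], [0.1, -1, 0, 0, 0, 0, -1], [0.1, -1, 0, 0, 0, 0, -1], [0.1, -1, 0, 0, 0, 0, -1], [0.1, -1, 0, 0, 0, 0, -1], [0.1, -1, 0, 0, 0, 0, -1], [0.1, -1, 0, 0, 0, 0, -1]])

```text
t: 3.3
tool_pos: [0.478, -0.1378, 0.2314]
tool_rot: [3.068, -0.674, 0.001]
contact_force: [-0.6, 0.1, -0.1]
opening: -0.0
grip_force: 0.0
```

jog_arm(plan=[[0.1, -1, 0, 0, 0, 0, -1], [0.1, -1, 0, 0, 0, 0, -1], [0.1, -1, 0, 0, 0, 0, -1], [0, -1, 0, 0, 0, 0, -1], [0, -1, 0, 0, 0, 0, -1], [0, -1, 0, 0, 0, 0, -1], [0, -1, 0, 0, 0, 0, -1], [0, 0, 0, 0, 0, 0, -1]])

```text
t: 4.1
tool_pos: [0.5421, -0.0125, 0.2314]
tool_rot: [-3.069, 0.67, -0.0]
contact_force: [-0.5, -0.8, 0.0]
opening: -0.0002
grip_force: 0.0
```

```bash
python3 -c "
from h import *
st()
im,D=ctrl.get_image('wrist');cv2.imwrite('pics/w1.png',im[...,::-1])"
```

```text
t 4.1 box [-4.7 89.3] z 231.4 yaw -0.43 tilt [0. 0.] F [-0.5 -0.8  0. ] op -0.0002
```

View pics/w1.png

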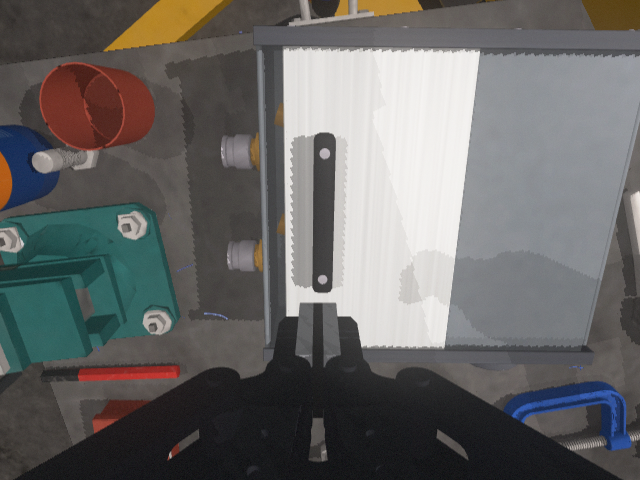

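The wrist view shows the pull from (324,133) to (322,292), the cover from x=283 to x=480, the rails at y≈38 and y≈353, and the finger tips at (318,305). I'll use it to refine the pose.

Run:
```python
from h import *
C=cam("wrist")
p=lambda n,P,z:print(n,(box(ray(C,P,z))).round(1).tolist())
p("pull",[(325,133),(323,292)],.103)
p("cover edge L/R",[(283,50),(286,345),(480,50),(447,347)],.084)
p("rail corners top",[(254,28),(265,349),(590,346)],.091)
p("rails inner",[(400,49),(400,348)],.091)
```

```text
pull [[57.8, 83.8], [-50.9, 84.5]]
cover edge L/R [[107.4, 110.4], [-105.3, 113.0], [107.6, -14.1], [-107.0, -13.9]]
rail corners top [[118.8, 127.2], [-104.5, 128.7], [-101.6, -121.4]]
rails inner [[107.3, 37.8], [-103.5, 24.7]]
```

jog_arm(plan=[[0.3, -0.8, 0, 0, 0, 0, -1], [0, -0.8, 0, 0, 0, 0, -1], [0, 0, 1, 0, 0, 0, -1], [0, 0, 1, 0, 0, 0, -1], [0, 0, 1, 0, 0, 0, -1], [0, 0, 1, 0, 0, 0, -1], [0, 0, 1, 0, 0, 0, -1], [0, 0, 0, 0, 0, 0, -1]])

```text
t: 4.95
tool_pos: [0.5588, 0.0122, 0.1277]
tool_rot: [3.068, -0.675, -0.01]
contact_force: [0.1, 0.1, -0.6]
opening: 0.0001
grip_force: 0.0
```

```bash
python3 -c "
from h import *
st()"
```

```text
t 4.95 box [  0.  118.7] z 127.7 yaw -0.433 tilt [-0.007  0.001] F [ 0.1  0.1 -0.6] op 0.0001
```

jog_arm(plan=[[0, 0, 0.85, 0, 0, 0, -1], [0, 0, 0.8, 0, 0, 0, -1], [0, 0, 0, 0, 0, 0, -1], [0, 0.5, 0, 0, 0, 0, -1], [0, 0.5, 0, 0, 0, 0, -1], [0, 0.5, 0, 0, 0, 0, -1], [0, 0.5, 0, 0, 0, 0, -1]])

```text
t: 5.65
tool_pos: [0.5443, -0.0254, 0.0993]
tool_rot: [-3.067, 0.675, -0.002]
contact_force: [0.2, 2.6, 1.8]
opening: 0.0005
grip_force: 1.6
```

```bash
python3 -c "
from h import *
st()"
```

```text
t 5.65 box [ 2.6 78.5] z 99.3 yaw -0.434 tilt [0.002 0.001] F [0.2 2.6 1.8] op 0.0005
```

jog_arm(plan=[[0, 0, 0.3, 0, 0, 0, -1], [0, 0.5, 0, 0, 0, 0, -1], [0, 0.5, 0, 0, 0, 0, -1], [0, 0.5, 0, 0, 0, 0, -1], [0, 0.5, 0, 0, 0, 0, -1], [0, 0.5, 0, 0, 0, 0, -1]])

```text
t: 6.25
tool_pos: [0.5242, -0.0703, 0.0965]
tool_rot: [-3.067, 0.675, -0.003]
contact_force: [-6.5, 6.4, 18.1]
opening: -0.0001
grip_force: 9.5
```

Run:
```python
from h import *
st()
C=cam("wrist");im,D=ctrl.get_image('wrist');cv2.imwrite('pics/w2.png',im[...,::-1])
```

```text
t 6.25 box [ 3.2 29.4] z 96.5 yaw -0.433 tilt [0.002 0.001] F [-6.5  6.4 18.1] op -0.0001
```

View pics/w2.png

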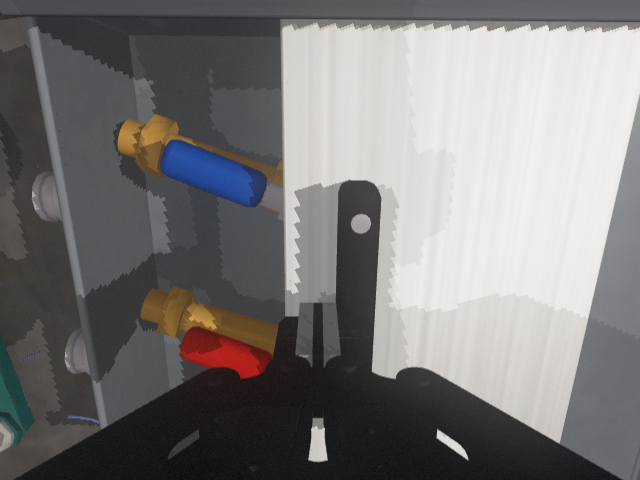

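The view shows the cover sliding right with the well half bared. The blue lever is at (215,172), which is the far valve, and the red one at (225,352), the near valve. The 18 N upward force suggests the shut tips reach about 12 mm past the TCP and touch the plate. I'll raise a little and keep pushing.

jog_arm(plan=[[0, 0, -0.35, 0, 0, 0, -1], [0, 0, 0, 0, 0, 0, -1], [0, 0.5, 0, 0, 0, 0, -1], [0, 0.5, 0, 0, 0, 0, -1], [0, 0, 0, 0, 0, 0, -1]])

```text
t: 6.8
tool_pos: [0.5136, -0.0896, 0.0986]
tool_rot: [3.067, -0.677, -0.003]
contact_force: [-0.3, 0.4, 0.2]
opening: -0.0002
grip_force: 0.0
```

Run:
```python
from h import *
st()
C=cam("wrist");im,D=ctrl.get_image('wrist');W=cloud(C,D);i=im.astype(int)
B=box(W)
m=(i.min(2)>190)&(abs(W[...,2]-.084)<.008)
print("cover y range",np.percentile(B[m][:,1],[1,50,99]))
```

```text
t 6.8 box [1.7 7.3] z 98.6 yaw -0.434 tilt [-0.002 -0.001] F [-0.3  0.4  0.2] op -0.0002
cover y range [-102.39860181  -53.45438747   18.06038718]
```

jog_arm(plan=[[0, 0.3, 0, 0, 0, 0, -1], [0, 0.3, 0, 0, 0, 0, -1], [0, 0, 0, 0, 0, 0, -1]])

```text
t: 7.15
tool_pos: [0.5089, -0.0999, 0.0988]
tool_rot: [3.067, -0.676, -0.002]
contact_force: [0.1, -0.6, 0.1]
opening: -0.0001
grip_force: 0.0
```

Run:
```python
from h import *
st()
C=cam("wrist");im,D=ctrl.get_image('wrist');W=cloud(C,D);i=im.astype(int)
B=box(W)
m=(i.min(2)>190)&(abs(W[...,2]-.084)<.008)
print("cover y range",np.percentile(B[m][:,1],[1,50,99]))
```

```text
t 7.15 box [ 1.7 -3.9] z 98.8 yaw -0.434 tilt [-0.001 -0.   ] F [ 0.1 -0.6  0.1] op -0.0001
cover y range [-113.30201275  -64.02417526    7.16239305]
```

jog_arm(plan=[[0, -0.5, 0, 0, 0, 0, -1], [0, -0.2, -1, 0, 0, 0, -1], [0, 0, -1, 0, 0, 0, -1], [-1, -0.5, -1, 0, 0, 0, -1], [-1, -0.8, -1, 0, 0, 0, -1], [-1, -0.8, -1, 0, 0, 0, -1], [-1, -0.5, -1, 0, 0, 0, -1], [-1, 0, 0, 0, 0, 0, -1]])

```text
t: 8.0
tool_pos: [0.4481, 0.004, 0.2233]
tool_rot: [-3.068, 0.672, -0.01]
contact_force: [-0.2, -0.4, 0.9]
opening: 0.0
grip_force: 0.0
```

Run:
```python
from h import *
C=cam("wrist");im,D=ctrl.get_image('wrist');cv2.imwrite('pics/w3.png',im[...,::-1]);st()
W=cloud(C,D);B=box(W);h=cv2.cvtColor(im,cv2.COLOR_RGB2HSV)
near=(abs(B[...,0])<120)&(B[...,1]>-10)&(B[...,1]<130)&(W[...,2]>.04)
for n,m in(("red",((h[...,0]<8)|(h[...,0]>172))&(h[...,1]>150)),("blue",(h[...,0]>100)&(h[...,0]<130)&(h[...,1]>150))):
    m=m&near; v,u=np.nonzero(m)
    P=box(ray(C,np.c_[u,v],.068)).astype(np.float32)
    print(n,m.sum(),cv2.minAreaRect(P),"z",np.percentile(W[m][:,2],[5,50,95]).round(4))
m=(im.min(2)>190)&(abs(W[...,2]-.084)<.008)
print("cover y",np.percentile(B[m][:,1],[1,99]))
```

```text
t 8.05 box [-99.8  64.6] z 221.5 yaw -0.43 tilt [ 0.002 -0.   ] F [ 1.8  1.  -0.1] op 0.0001
red 1521 ((-136.90113830566406, 170.81434631347656), (213.4340057373047, 351.6445007324219), 83.65557098388672) z [0.0653 0.0682 0.2904]
blue 213 ((-118.2734146118164, 35.23225402832031), (336.2270202636719, 377.80078125), 16.305702209472656) z [0.0645 0.0674 0.3671]
cover y [-113.05867764    8.67664242]
```

View pics/w3.png

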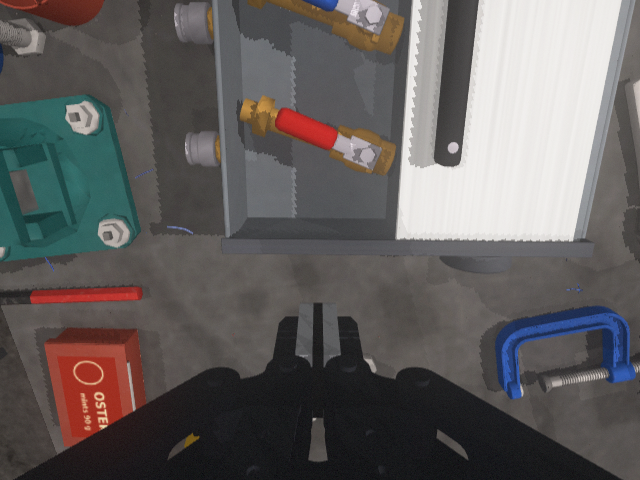

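The red lever's grip is centred near (307,128) and its pivot near (367,155). The cover edge is at x≈400, and there is free space on the near side of the grip down to row 235.

Run:
```python
from h import *
C=cam("wrist");im=cv2.imread('pics/w3.png')[...,::-1].copy();h=cv2.cvtColor(im,cv2.COLOR_RGB2HSV)
m=((h[...,0]<8)|(h[...,0]>172))&(h[...,1]>150);k=np.zeros_like(m);k[90:165,260:350]=1
v,u=np.nonzero(m&k);P=box(ray(C,np.c_[u,v],.066)).astype(np.float32)
print(cv2.minAreaRect(P),P.mean(0),cv2.fitLine(P,cv2.DIST_L2,0,.01,.01).ravel())
print("pivot",box(ray(C,[(368,155)],.06)),"rail outer/inner bottom",box(ray(C,[(300,252),(300,239)],.091)),"left wall",box(ray(C,[(220,150)],.08)))
```

```text
((-35.87037658691406, 73.08195495605469), (43.121315002441406, 15.87375259399414), 67.48070526123047) [-35.72167  73.13288] [  0.37841064   0.92563784 -35.721672    73.13285   ]
pivot [[-54.21293379  29.05952335]] rail outer/inner bottom [[-116.68447081   76.97280779]
 [-107.30781299   76.87014265]] left wall [[-48.95103759 129.75895164]]
```

Run:
```python
from h import *
C=cam("wrist");st();im,D=ctrl.get_image('wrist');W=cloud(C,D);B=box(W)
for u,v in[(250,110),(265,125),(290,120),(307,128),(330,140),(350,148),(368,155),(385,165),(200,150),(330,5),(345,12),(372,15),(385,42),(300,180),(230,180)]:
    print((u,v),B[v,u].round(1),(W[v,u,2]*1000).round(1))
print(C[2],box(C[2]),C[1][:,2])
```

```text
t 8.05 box [-99.8  64.6] z 221.5 yaw -0.43 tilt [ 0.002 -0.   ] F [ 1.8  1.  -0.1] op 0.0001
(250, 110) [-23.9 114.6] 41.1
(265, 125) [-34.9 105.2] 30.9
(290, 120) [-30.1  83.6] 69.0
(307, 128) [-35.3  72.2] 68.2
(330, 140) [-43.3  56.5] 67.7
(350, 148) [-49.1  42.2] 63.1
(368, 155) [-53.3  30. ] 68.1
(385, 165) [-63.5  13.9] 43.2
(200, 150) [-52.4 152.5] 45.3
(330, 5) [44.4 56.7] 42.4
(345, 12) [39.9 46.5] 43.9
(372, 15) [33.6 30.8] 68.1
(385, 42) [21.9 17.7] 39.3
(300, 180) [-81.3  80. ] 5.4
(230, 180) [-71.3 127.4] 65.5
[ 0.51704964 -0.02770517  0.36501533] [-21.11661974  65.02763031] [-0.27838078  0.12799043 -0.95190472]
```

Run:
```python
from h import *
f=cv2.imread('pics/w3.png')
C=cam("wrist");st();im,D=ctrl.get_image('wrist')
K=C[0];T=np.array(ctrl.camera_info("wrist")["T_tool_cam"])
for u,v in[(306,306),(306,315),(330,306),(330,320),(303,340)]:
    d=D[v,u];p=T@np.array([(u-K[0,2])/K[0,0]*d,(v-K[1,2])/K[1,1]*d,d,1]);print((u,v),(p[:3]*1000).round(1))
pv=np.array([-53.5,29]);r=46
for a in np.r_[.39:2.1:.157]:
    uu=np.array([np.sin(a),np.cos(a)]);n=np.array([np.cos(a),-np.sin(a)])
    d=8+11*abs(np.cos(a))+10*abs(np.sin(a));print(a.round(2),(pv+r*uu-d*n).round(1))
```

```text
t 8.1 box [-98.7  64.1] z 220.4 yaw -0.431 tilt [ 0.002 -0.   ] F [-0.3  1.   0. ] op 0.0001
(306, 306) [10.8 -4.5 -7.4]
(306, 315) [ 10.9  -4.3 -14.3]
(330, 306) [11.2  4.  -8.3]
(330, 320) [ 11.2   3.8 -18.3]
(303, 340) [ 10.7  -4.8 -30. ]
0.39 [-56.3  79.9]
0.55 [-48.9  80. ]
0.7 [-41.1  78.9]
0.86 [-33.4  76.2]
1.02 [-26.1  72.1]
1.18 [-19.3  66.5]
1.33 [-13.6  59.6]
1.49 [-9.2 51.6]
1.65 [-6.2 44.3]
1.8 [-4.1 38.1]
1.96 [-2.8 31.4]
```

jog_arm(plan=[[0.9, -0.6, 0, 0, 0, 0, -1], [0.85, -0.6, 0, 0, 0, 0, -1], [0, 0, 1, 0, 0, 0, -1], [0, 0, 1, 0, 0, 0, -1], [0, 0, 1, 0, 0, 0, -1], [0, 0, 1, 0, 0, 0, -1], [0, 0, 1, 0, 0, 0, -1], [0, 0, 0, 0, 0, 0, -1]])

```text
t: 8.95
tool_pos: [0.4863, 0.0097, 0.1152]
tool_rot: [3.067, -0.676, -0.012]
contact_force: [-0.3, -0.2, -0.3]
opening: -0.0003
grip_force: 0.0
```

Run:
```python
from h import *
C=cam("wrist");st();im,D=ctrl.get_image('wrist');cv2.imwrite('pics/w4.png',im[...,::-1])
```

```text
t 8.95 box [-64.7  86.1] z 115.2 yaw -0.434 tilt [-0.008  0.001] F [-0.3 -0.2 -0.3] op -0.0003
```

View pics/w4.png

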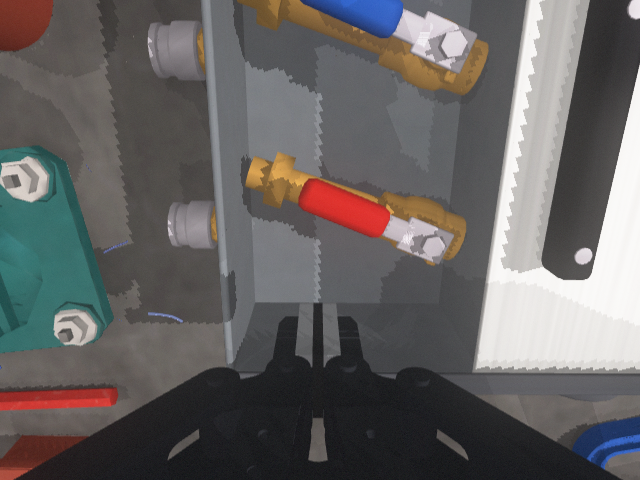

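The red lever is ahead of the shut fingertips, which sit at (318,303), with clear floor beneath them. I'll descend into the well.

jog_arm(plan=[[0, 0, 0.8, 0, 0, 0, -1], [0, 0, 0.8, 0, 0, 0, -1], [0, 0, 0.6, 0, 0, 0, -1], [0, 0, 0.4, 0, 0, 0, -1], [0, 0, 0, 0, 0, 0, -1], [0, 0, 0, 0, 0, 0, -1]])

```text
t: 9.6
tool_pos: [0.4889, 0.0097, 0.0678]
tool_rot: [-3.068, 0.675, -0.001]
contact_force: [-0.5, 0.1, 0.3]
opening: -0.0003
grip_force: 0.0
```

Run:
```python
from h import *
st()
```

```text
t 9.6 box [-62.3  87.2] z 67.8 yaw -0.433 tilt [ 0.001 -0.   ] F [-0.5  0.1  0.3] op -0.0003
```

jog_arm(plan=[[0, 0, 0.3, 0, 0, 0, -1], [0.3, 0.35, 0, 0, 0, 0, -1], [0.37, 0, 0, 0, 0, 0, -1], [0.4, 0.05, 0, 0, 0, 0, -1], [0.4, 0.13, 0, 0, 0, 0, -1], [0, 0, 0, 0, 0, 0, -1]])

```text
t: 10.2
tool_pos: [0.5097, -0.0122, 0.0605]
tool_rot: [-3.067, 0.676, 0.008]
contact_force: [-4.1, 2.9, -0.7]
opening: -0.0001
grip_force: 1.7
```

```bash
cat > lev.py <<'E'
from h import *
C=cam("wrist");st();im,D=ctrl.get_image('wrist');W=cloud(C,D);B=box(W);h=cv2.cvtColor(im,cv2.COLOR_RGB2HSV)
m=((h[...,0]<8)|(h[...,0]>172))&(h[...,1]>150)&(D>0)&(abs(B[...,0])<100)&(B[...,1]>-5)&(B[...,1]<120)&(W[...,2]>.05)&(W[...,2]<.08)
P=B[m].astype(np.float32)
if len(P)>30: print(len(P),P.mean(0),cv2.fitLine(P,cv2.DIST_L2,0,.01,.01).ravel()[:2],cv2.minAreaRect(P)[1], "ang by pivot",np.arctan2(*(P.mean(0)-[-53.5,29])))
cv2.imwrite('pics/last.png',im[...,::-1])
E
python3 lev.py
```

```text
t 10.2 box [-34.3  76.1] z 60.5 yaw -0.434 tilt [-0.004  0.002] F [-4.1  2.9 -0.7] op -0.0001
4989 [-15.807887  64.838104] [0.6940321 0.7199441] (43.69917297363281, 16.374603271484375) ang by pivot 0.8106070638396726
```

The lever is turning, now at about 0.8 rad in the box frame. I'll carry on round.

jog_arm(plan=[[0.37, 0.2, 0, 0, 0, 0, -1], [0.34, 0.28, 0, 0, 0, 0, -1], [0.29, 0.35, 0, 0, 0, 0, -1], [0.22, 0.4, 0, 0, 0, 0, -1], [0, 0, 0, 0, 0, 0, -1]])

```text
t: 10.75
tool_pos: [0.523, -0.0449, 0.0616]
tool_rot: [-3.067, 0.676, -0.0]
contact_force: [-0.7, 2.9, 0.2]
opening: -0.0002
grip_force: 1.1
```

```bash
python3 lev.py
```

```text
t 10.75 box [-8.5 51.9] z 61.6 yaw -0.434 tilt [0.001 0.001] F [-0.7  2.9  0.2] op -0.0002
3470 [ 2.0405238 36.801655 ] [0.96194327 0.27324927] (43.42839050292969, 15.919139862060547) ang by pivot 1.431241613949814
```

jog_arm(plan=[[0.15, 0.36, 0, 0, 0, 0, -1], [0.1, 0.31, 0, 0, 0, 0, -1], [0, 0, 0, 0, 0, 0, -1]])

```text
t: 11.1
tool_pos: [0.5213, -0.0578, 0.0614]
tool_rot: [-3.065, 0.676, 0.002]
contact_force: [-2.9, 6.8, 2.6]
opening: -0.0
grip_force: 5.7
```

```bash
python3 lev.py
```

```text
t 11.1 box [-4.6 39.5] z 61.4 yaw -0.434 tilt [-0.     0.003] F [-2.9  6.8  2.6] op -0.0
2805 [ 5.033804 22.380762] [0.9968832  0.07889149] (16.10274314880371, 39.56609344482422) ang by pivot 1.6834019733660222
```

jog_arm(plan=[[0.06, 0.3, 0, 0, 0, 0, -1], [0, 0, 0, 0, 0, 0, -1]])

```text
t: 11.35
tool_pos: [0.5201, -0.0634, 0.0614]
tool_rot: [-3.064, 0.675, 0.001]
contact_force: [-0.5, 8.4, 2.0]
opening: -0.0001
grip_force: 5.4
```

```bash
python3 lev.py
```

```text
t 11.35 box [-3.4 33.9] z 61.4 yaw -0.434 tilt [0.    0.004] F [-0.5  8.4  2. ] op -0.0001
2487 [ 3.9304042 15.050728 ] [ 0.99995095 -0.00990412] (15.480694770812988, 34.42379379272461) ang by pivot 1.809072133007648
```

View pics/last.png

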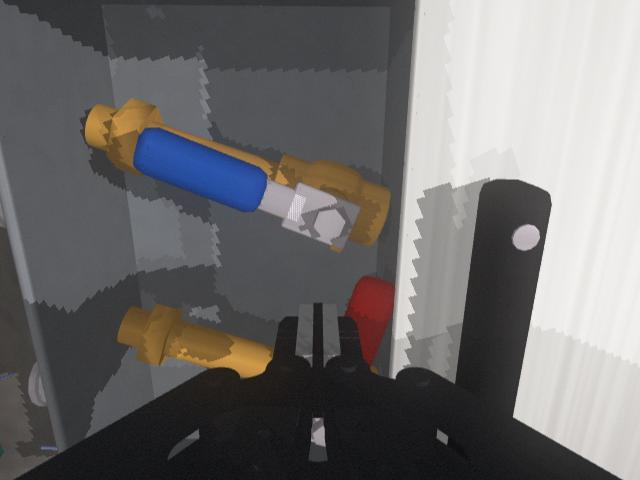

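The red lever now points across its pipe, with its tip near (378,285) and the finger still pushing it. The blue lever is untouched. I'll keep pushing to the stop.

jog_arm(plan=[[0.03, 0.25, 0, 0, 0, 0, -1], [0, 0, 0, 0, 0, 0, -1]])

```text
t: 11.6
tool_pos: [0.5194, -0.0653, 0.0615]
tool_rot: [-3.057, 0.676, -0.001]
contact_force: [2.6, 19.3, 1.3]
opening: -0.0005
grip_force: 10.3
```

```bash
python3 lev.py
```

```text
t 11.6 box [-3.2 31.9] z 61.5 yaw -0.435 tilt [0.003 0.011] F [ 2.6 19.3  1.3] op -0.0005
2109 [ 3.6607242 13.761135 ] [0.99940413 0.03451704] (14.330365180969238, 34.63721466064453) ang by pivot 1.831333468793337
```

jog_arm(plan=[[0, 0.2, 0, 0, 0, 0, -1], [0, 0, 0, 0, 0, 0, -1], [0, 0, 0, 0, 0, 0, -1]])

```text
t: 11.95
tool_pos: [0.5191, -0.0659, 0.0616]
tool_rot: [-3.05, 0.675, -0.004]
contact_force: [8.2, 29.0, -0.8]
opening: 0.0002
grip_force: 15.1
```

```bash
python3 lev.py
```

```text
t 11.95 box [-3.3 31.2] z 61.6 yaw -0.436 tilt [0.006 0.016] F [ 8.2 29.  -0.8] op 0.0002
1966 [ 3.8708673 13.619846 ] [0.9986219  0.05248188] (14.641070365905762, 31.795166015625) ang by pivot 1.8327205456410869
```

Hard stop reached: 29 N with no further motion. I'll back off, rise and check the lever.

jog_arm(plan=[[0, -0.5, 0, 0, 0, 0, -1], [0, -0.8, 0, 0, 0, 0, -1], [0, 0, -1, 0, 0, 0, -1], [0, 0, -1, 0, 0, 0, -1], [-0.9, 0, -1, 0, 0, 0, -1], [-0.9, 0, -1, 0, 0, 0, -1], [-0.9, 0, -1, 0, 0, 0, -1], [0, 0, -1, 0, 0, 0, -1]])

```text
t: 12.8
tool_pos: [0.4777, -0.027, 0.1822]
tool_rot: [3.067, -0.674, 0.002]
contact_force: [1.6, 0.6, -0.8]
opening: 0.0001
grip_force: 0.0
```

```bash
python3 lev.py
```

```text
t 12.8 box [-57.1  49.2] z 182.2 yaw -0.432 tilt [ 0.001 -0.002] F [ 1.6  0.6 -0.8] op 0.0001
1665 [-6.5570197 17.802055 ] [ 0.96119606 -0.2758661 ] (15.509800910949707, 42.83617401123047) ang by pivot 1.8049637150472038
```

View pics/last.png

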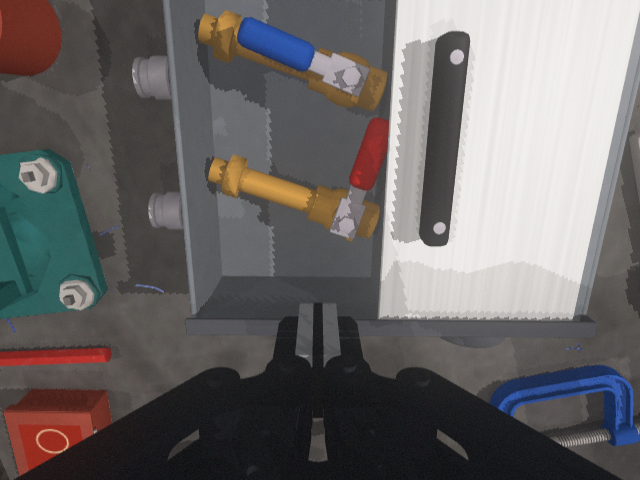

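The red lever now stands visibly square to its pipe, from (347,222) to (375,125), and the blue lever is unchanged. I'll check the angles numerically.

Run:
```python
from h import *
C=cam("wrist");im=cv2.imread('pics/last.png')[...,::-1].copy();h=cv2.cvtColor(im,cv2.COLOR_RGB2HSV)
red=((h[...,0]<8)|(h[...,0]>172))&(h[...,1]>150)
L=[(np.nonzero(red[v,340:400])[0][0]+340,v) for v in range(130,178)]
def ang(px,z):
    P=box(ray(C,px,z)).astype(np.float32);d=cv2.fitLine(P,cv2.DIST_HUBER,0,.01,.01).ravel();return d
d=ang(L,.064);print("lever left edge: angle",np.pi/2-np.arctan2(d[1]*np.sign(d[0]),abs(d[0])),d)
br=(h[...,0]>10)&(h[...,0]<28)&(h[...,1]>120)
for n,us,vr in(("red pipe",range(250,305),(150,240)),):
    T=[];Bt=[]
    for u in us:
        v=np.nonzero(br[vr[0]:vr[1],u])[0]+vr[0];T.append((u,v[0]));Bt.append((u,v[-1]))
    for q in(T,Bt):
        d=ang(q,.04);print(n,np.arctan2(d[0],d[1])%np.pi)
b=(h[...,0]>100)&(h[...,0]<130)&(h[...,1]>150);k=np.zeros_like(b);k[5:80,225:325]=1
v,u=np.nonzero(b&k);P=box(ray(C,np.c_[u,v],.066)).astype(np.float32);print("blue",cv2.minAreaRect(P))
```

```text
lever left edge: angle 1.9001923 [ 0.946238   -0.32347137 -2.928549   24.795135  ]
red pipe 0.31080788
red pipe 0.33092123
blue ((58.98199462890625, 74.0194091796875), (43.924739837646484, 15.66170883178711), 68.16600036621094)
```

Lever minus pipe is 1.90 − 0.32 = 1.58 rad, so the valve is shut. Next I'll move to the pull's right side.

jog_arm(plan=[[0.6, 1, 0, 0, 0, 0, -1], [0.6, 1, 0, 0, 0, 0, -1], [0.6, 1, 0, 0, 0, 0, -1], [0.6, 1, 0, 0, 0, 0, -1], [0.6, 1, 0, 0, 0, 0, -1], [0, 0, 1, 0, 0, 0, -1], [0, 0, 1, 0, 0, 0, -1], [0, 0, 0, 0, 0, 0, -1]])

```text
t: 13.65
tool_pos: [0.4894, -0.143, 0.1378]
tool_rot: [-3.068, 0.676, 0.009]
contact_force: [0.2, 0.2, -0.7]
opening: 0.0
grip_force: 0.0
```

```bash
python3 -c "
from h import *
st()
C=cam('wrist');im,D=ctrl.get_image('wrist');W=cloud(C,D);B=box(W)
m=(im.max(2)<70)&(W[...,2]>.095)&(W[...,2]<.108)&(abs(B[...,0])<65)&(abs(B[...,1]+20)<40)
print('pull',np.percentile(B[m],[3,97],axis=0))
"
```

```text
t 13.65 box [  2.  -51.3] z 137.8 yaw -0.434 tilt [-0.005  0.001] F [ 0.2  0.2 -0.7] op 0.0
pull [[-40.67037323 -24.37337478]
 [ 49.40278439 -11.3737001 ]]
```

jog_arm(plan=[[0, 0, 1, 0, 0, 0, -1], [0, 0, 0.8, 0, 0, 0, -1], [0, 0, 0, 0, 0, 0, -1], [0, 0, 0, 0, 0, 0, -1]])

```text
t: 14.1
tool_pos: [0.4918, -0.1434, 0.1063]
tool_rot: [3.068, -0.674, 0.002]
contact_force: [0.2, -0.2, 1.9]
opening: -0.0001
grip_force: 0.0
```

```bash
python3 -c "
from h import *
st()"
```

```text
t 14.1 box [  4.3 -50.6] z 106.3 yaw -0.433 tilt [ 0.001 -0.001] F [ 0.2 -0.2  1.9] op -0.0001
```

jog_arm(plan=[[0, 0, 0.4, 0, 0, 0, -1], [0, -0.5, 0, 0, 0, 0, -1], [0, -0.5, 0, 0, 0, 0, -1], [0, -0.5, 0, 0, 0, 0, -1], [0, -0.5, 0, 0, 0, 0, -1], [0, -0.5, 0, 0, 0, 0, -1]])

```text
t: 14.7
tool_pos: [0.5128, -0.0972, 0.0976]
tool_rot: [3.068, -0.674, 0.001]
contact_force: [0.7, -3.7, 0.2]
opening: -0.0002
grip_force: 1.5
```

```bash
python3 -c "
from h import *
st()"
```

```text
t 14.7 box [4.1 0.1] z 97.6 yaw -0.433 tilt [ 0.001 -0.001] F [ 0.7 -3.7  0.2] op -0.0002
```

Good: 3.7 N, so the cover is sliding. I'll carry on to about y = 82.

jog_arm(plan=[[0, -0.5, 0, 0, 0, 0, -1], [0, -0.5, 0, 0, 0, 0, -1], [0, -0.5, 0, 0, 0, 0, -1], [0, -0.5, 0, 0, 0, 0, -1], [0, -0.5, 0, 0, 0, 0, -1], [0, -0.5, 0, 0, 0, 0, -1], [0, -0.5, 0, 0, 0, 0, -1], [0, 0, 0, 0, 0, 0, -1]])

```text
t: 15.5
tool_pos: [0.5416, -0.0323, 0.0971]
tool_rot: [-3.067, 0.673, 0.002]
contact_force: [-0.4, -0.5, -1.5]
opening: -0.0001
grip_force: 0.0
```

jog_arm(plan=[[0, -0.3, 0, 0, 0, 0, -1], [0, -0.2, 0, 0, 0, 0, -1], [0, 0, 0, 0, 0, 0, -1]])

```text
t: 15.8
tool_pos: [0.5454, -0.0244, 0.0969]
tool_rot: [-3.067, 0.674, 0.002]
contact_force: [1.0, 0.5, 0.7]
opening: -0.0003
grip_force: 0.0
```

```bash
python3 -c "
from h import *
st()"
```

```text
t 15.8 box [ 3.3 79.9] z 96.9 yaw -0.433 tilt [-0.001  0.001] F [1.  0.5 0.7] op -0.0003
```

Now I'll nudge into the stop, watching the force.

jog_arm(plan=[[0, -0.2, 0, 0, 0, 0, -1], [0, -0.1, 0, 0, 0, 0, -1], [0, 0, 0, 0, 0, 0, -1]])

```text
t: 16.1
tool_pos: [0.5479, -0.0194, 0.0969]
tool_rot: [-3.068, 0.675, 0.001]
contact_force: [-0.8, -0.7, -1.1]
opening: -0.0002
grip_force: 0.7
```

```bash
python3 -c "
from h import *
st()"
```

```text
t 16.1 box [ 3.4 85.5] z 96.9 yaw -0.433 tilt [-0.001  0.001] F [-0.8 -0.7 -1.1] op -0.0002
```

jog_arm(plan=[[0, -0.15, 0, 0, 0, 0, -1], [0, -0.15, 0, 0, 0, 0, -1]])

```text
t: 16.3
tool_pos: [0.5491, -0.0168, 0.0969]
tool_rot: [3.061, -0.672, -0.005]
contact_force: [-10.1, -16.6, 4.1]
opening: -0.0
grip_force: 9.8
```

```bash
python3 -c "
from h import *
st()
C=cam('wrist');im,D=ctrl.get_image('wrist');W=cloud(C,D);B=box(W)
m=(im.min(2)>190)&(abs(W[...,2]-.084)<.008)
print('cover y',np.percentile(B[m][:,1],[1,99]))
cv2.imwrite('pics/last2.png',im[...,::-1])"
```

```text
t 16.3 box [ 3.5 88.3] z 96.9 yaw -0.432 tilt [-0.005 -0.007] F [-10.1 -16.6   4.1] op -0.0
cover y [  5.51111101 126.49825969]
```

At the stop: 19 N, and the cover edge is at 126.5 mm, which is home. I'll back off, rise and verify.

jog_arm(plan=[[0, 0.5, 0, 0, 0, 0, -1], [0, 0.6, 0, 0, 0, 0, -1], [0, 0, -1, 0, 0, 0, -1], [0, 0, -1, 0, 0, 0, -1], [0, 0, -1, 0, 0, 0, -1], [0, 0, -1, 0, 0, 0, -1], [0, 0, -1, 0, 0, 0, -1], [0, 0, 0, 0, 0, 0, -1]])

```text
t: 17.15
tool_pos: [0.5437, -0.0347, 0.2013]
tool_rot: [-3.067, 0.675, -0.012]
contact_force: [1.1, 0.0, 1.3]
opening: 0.0
grip_force: 0.0
```

```bash
python3 -c "
from h import *
st()
C=cam('wrist');im,D=ctrl.get_image('wrist');W=cloud(C,D);B=box(W)
m=(im.min(2)>190)&(abs(W[...,2]-.084)<.008)
print('cover y',np.percentile(B[m][:,1],[.3,1,99,99.7]))
m=(im.max(2)<70)&(W[...,2]>.095)&(W[...,2]<.108)&(abs(B[...,0])<65)&(abs(B[...,1]-95)<30)
print('pull',np.percentile(B[m],[3,97],axis=0))
cv2.imwrite('pics/w9.png',im[...,::-1])
im,D=ctrl.get_image('top');a=np.load('top0.npz')['im']
d=(abs(im.astype(int)-a).max(2)>60)
for n,(v0,v1,u0,u1) in dict(can_jar_bolt=(180,235,180,270),marker_tin=(285,365,170,240),pliers=(265,350,405,445)).items(): print(n,d[v0:v1,u0:u1].sum())
"
```

```text
t 17.15 box [ 6.  69.8] z 201.3 yaw -0.433 tilt [ 0.008 -0.001] F [1.1 0.  1.3] op 0.0
cover y [  4.39085786   5.34163124 127.37185801 128.3017446 ]
pull [[-48.20339612  95.37245852]
 [ 35.93450706 108.01932248]]
can_jar_bolt 0
marker_tin 0
pliers 0
```

View pics/w9.png

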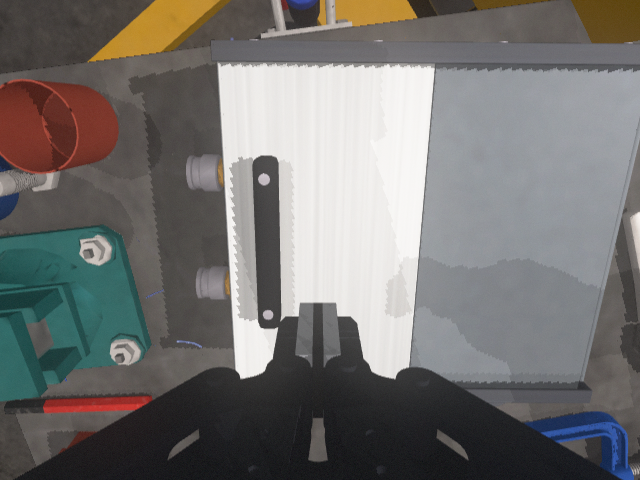

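The cover is fully home, its left edge level with the box edge at x≈220–235. The bystanders haven't moved and the arm is clear, so I'll hand the job in.

```bash
python3 -c "
from h import *
print(ctrl.finish_job())"
```

```text
the job is handed in; nothing more can be done
None
```

I handed the job in at about 17 s: the red lever is shut against its stop, the cover is pushed fully home, the blue lever was never touched and the bystanders are where they stood; the hand-in call returned no verdict.

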